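Try a ratchet lever both ways, index its turntable and lock it

TASK

Test the ratchet lever of the small indexing turntable: first swing the lever clockwise (seen from above), its loose way, until it is against its stop and the turntable has stayed where it was; then work it to and fro so that its gripping anticlockwise strokes carry the turntable round until the slot between the two jaws faces the lock bolt. Push the bolt fully home into the slot, then leave the lever swung back against its clockwise stop and let go. Turn the turntable with the lever only, never by touching it, and do not disturb the other things on the bench.

Things in the scene. Friction and masses are not known exactly. Their poses are not given: they have to be found in the camera images.
- stand: Round grey foot of the turntable, 208 mm across, 15 mm thick, fixed to the bench; its 84 mm wide tongue reaches 182 mm from the axis to its own -y and carries the lock bolt between two cheeks (tops 47 mm high). Origin: on the vertical turning axis at bench height, z up. Two stop pins (99 mm from the axis, tops 73 mm high) mark the ends of the lever's swing.
- axis_top (a point): Point on the vertical turning axis of turntable and lever, 85 mm above the bench, on top of the lever's hub (hub 48 mm across).
- turntable: Steel disc, 172 mm across, top 36 mm high, with an 18-tooth ratchet wheel (80 mm across, top 53 mm) and two round jaws at the rim (tops 50 mm). Turns without stops, stays where left (0.15 N m). Origin: on the axis at bench height; the slot lies to its own -y. Starts 1.75 to 2.35 rad clockwise of facing the bolt: more than one stroke. Driven past, it must go round again.
- slot (a point): Middle of the slot between the two jaws of the turntable, 77 mm from the axis, at the height of the jaw tops (50 mm). The slot is 20 mm wide with rounded mouths, radial, open outward.
- slot_home (a point): Fixed point of the stand in line with the bolt, 77 mm from the axis along the stand's -y, 50 mm high: where slot must come.
- lever_grip (a point): Middle of the lever's upright round black handle post: 16 mm diameter, 72 to 135 mm above the bench (this point 105 mm), 110 mm from the axis. The dark steel lever bar under it, 22 mm wide, lies 60 to 72 mm above the bench and reaches 122 mm from the axis. The post does not turn on the lever.
- lever (a joint): Swing about the axis, rad, growing anticlockwise from above; stops at 0 (it points 0.70 rad anticlockwise of the stand's +x) and 1.5. Swung anticlockwise, its pawl grips after at most one tooth (0.35 rad) of idle travel and the turntable goes with it rigidly (2 N at the post); swung clockwise it clicks loosely over the teeth and the turntable stays. It stays where left.
- bolt_grip (a point): Middle of the lock bolt's upright black grip block: 16 mm wide across the slide (stand's x), 26 mm along it (stand's y), 49 to 95 mm above the bench (this point 75 mm). With the bolt drawn back it is 130 mm from the axis to the stand's -y.
- bolt (a joint): Travel of the lock bolt, m, to the stand's +y (towards the axis): 0 drawn back (start), 0.026 fully home at its stop. Its round nose, 14 mm wide, enters the slot and centres a slot up to 8 mm out of line, else it butts on the jaws. Needs 2 N, more to centre the slot; stays where left.
- tester: Black handheld tester, 50x100x31 mm, lying loose on the bench to the right of the stand; bystander. Origin at the middle of its underside.
- meter: Black multimeter with a rotary selector, 126x71x40 mm, lying loose behind the stand; bystander. Origin at the middle of its underside.
- project_box: Black project box with grey lid and two binding posts, 55x75x57 mm, loose at the left end of the bench; bystander. Origin at the middle of its underside.

How it is judged:
On the way, in this order (a step that is already met when the one before it is completed fails the run):
1. the lever has been swung the loose way to its clockwise stop (within 0.12 rad) with the turntable still where it was (slot moved less than 10 mm) (value of joint lever below 0.12 rad and distance of slot from where it was at the start of the episode below 0.01 m), for 0.1 s.
2. the lever has gripped and carried the turntable on (slot moved more than 40 mm) (distance of slot from where it was at the start of the episode above 0.04 m), for 0.1 s.
3. the slot faces the bolt and the bolt is home in it (horizontal distance between slot and slot_home below 0.006 m and value of joint bolt above 0.022 m), for 0.2 s.
At the end, for the whole second after the job is handed in: The slot of the turntable is within 6 mm of facing the bolt, the bolt is pushed in at least 22 of its 26 mm, and the lever is at rest within 0.12 rad of its clockwise stop (all of step 3 and value of joint lever below 0.12 rad and velocity of joint lever between -0.05 and 0.05 rad/s); the robot touches nothing.
It fails at once if the gripper or arm touches the turntable itself (contact force between any of the fingers, the arm and turntable above 1 N).
It fails at once if a bystander is moved by more than 30 mm (distance of any of tester, meter, project_box from where it was at the start of the episode above 0.03 m).
It also fails if it takes over 64 s, if anything falls off the work surface, if the arm or the gripper's body presses on something with over 40 N, if the wrist force passes 120 N, or if a joint passes its speed limit or range.

ROBOT

A 6-joint arm with a two-finger parallel gripper is mounted at the origin on a cart in front of the work surface, level with it; the furniture and walls round the work are solid. World frame = base frame: x ahead of the robot, y to its left, z up, the work surface at z = 0. Lengths are in m, angles in rad, forces in N, time in s.
With the tool pointing down it reaches from about 0.325 to 0.85 m from the base axis. Payload 4.4 kg.
Tool frame: the origin (TCP) lies midway between the tips of the shut fingers; the grasp point (between the pads) lies 19 mm behind it; z points along the fingers, y is the line along which they close (so a half turn about z gives the same grasp; the last joint's range is limited). The gripper opens to 94 mm and grips with 3 to 60 N. Pads are 16 mm wide; open, the fingers measure 119 mm over their backs; the gripper's body (75 mm by 177 mm) begins 78 mm behind the grasp point.
Start: joints at [1.163, 0.207, 1.542, -0, 1.393, -0.15], TCP at [0.146, 0.556, 0.205] pointing down, gripper open.
Joint ranges: [-2.73, 2.73], [-0.86, 2.22], [0.23, 2.46], [-1.11, 4.25], [0.08, 2.63], [-2.82, 2.82]. Speed limits (rad/s): [2.79, 2.79, 3.14, 3.14, 3.14, 3.14].

INTERFACE

Orientations are given as a unit quaternion [x, y, z, w].
In Python, from station import get_state, snapshot, get_calibration, hand_in, boxes_of gives the robot as it stands.
- The arm moves only by the tool jog_arm, never from a script. Its argument "steps" is a list of rows, each a list of 2 entries, a list of its own where there are three numbers: the shift along the world's x, y, z in m, then the turn, a rotation vector about the world's x, y, z in rad. A call has 1 to 12 rows; each row is the pose to reach, as a shift and turn from the pose commanded when the call began; what a row does not reach only later rows make up. A row lasts 1/12 s, in which the tool goes at most 41.7 mm and 7.16 degrees, less where a joint would pass 70% of its speed; a pose out of reach is approached as far as the arm can. A call with a gripper value outside its range is refused whole. "fingers" is the closure, from 0 (fully open) to 1 (shut), set as the call begins (left out, the last holds). The fingers move at their own pace and stop on an object; "force" is the grip in N (left out, the last holds). Time passes only in rows, so rows that repeat a pose let the fingers close. It gives the time, the measured TCP pose, the force, the opening and the grip force at its end, in the units of the state.
- get_state(): the state, without advancing time (a new reading comes with each control period).
- snapshot(name): name is "side" or "top" or "wrist"; returns (picture, depth): 420x560x3 uint8, red, green, blue; 420x560 float32, m along the optical axis (not along the pixel's ray), 0 where there is no reading.
- get_calibration(name): a dict with "fx", "fy", "cx", "cy" (pixels), "R" (3x3) and "t" (3): a world point X has camera coordinates R X + t; the wrist camera has in their place "mount" (4x4, takes a point from camera to tool coordinates, whose origin is the TCP and whose axes are the flange's). Camera axes: x right, y down, z forward; pixel columns grow to the right and rows downward; lengths in m; the calibration is good to about 2 mm. A picture is of the moment at which its call begins: read the wrist's pose just before it. get_calibration takes no time and is no camera call.
- hand_in(): hands the job in; it is judged then, once.
Trained networks look in the newest picture that a camera, given by its name, has taken for a name from the list of things; names that differ only in an ending like _2 or _b are one class to them, and where a whole thing is asked for, a point or a joint stands for the part that bears it (a point fixed in the world has none). Each returns a list of dicts, best first, with "conf" (0 to 1); they miss things now and then, are a little off and sometimes report something else, mostly with a low value. They report only what shows in the picture. A call takes as long as a camera call.
- boxes_of(camera, query): "point" ([row, column] in pixels, amid what is visible of it).
The state is a dict: "time_s": time; "q": joint angles; "joint_velocities": joint speeds; "joint_efforts": joint torques, N m; "eef_pos": TCP position; "ee_rot": TCP orientation; "force": force on the tool from outside, world axes, zero at the start; "ft_torque": the same for the moment, N m; "width": finger opening in m; "grasp_force": force on a finger pad.
Only numpy, scipy, OpenCV 4.12 (cv2) and the standard library are available. Lean on these libraries where they do the work, as an engineer would, in place of code of your own. Each camera call takes 0.05 s, during which the arm holds its last target. There are 200 camera calls.

## Working session

There is one attempt and no reset: what is moved stays moved. The work goes in short steps, Python scripts to look and compute and a tool call to move; the robot and the scene stay as the last step left them, time stands still between calls to the robot, and variables do not carry over. Pictures are saved under pics/ and viewed, at most 10 in all, crops included, and the job is handed in when it is done.

Besides the shell and the picture viewer there is one more tool, called by a JSON object that holds its "method" and its "body", one argument or row to a line. jog_arm: Moves the arm, as the interface text tells. Its arguments: {"type":"object","properties":{"steps":{"type":"array"},"fingers":{"type":"number"},"force":{"type":"number"}},"required":["steps"]}

```bash
mkdir -p pics; ls; cat > h.py <<'E'
import numpy as np, cv2
from station import *
def snap(n,f):
    p,d=snapshot(n); cv2.imwrite(f'pics/{f}.png',cv2.cvtColor(p,cv2.COLOR_RGB2BGR)); np.save(f'{n}_d.npy',d); return p,d
def ray(c,r,col):
    K=get_calibration(c); R=np.array(K['R']);t=np.array(K['t'])
    o=-R.T@t; v=R.T@np.array([(col-K['cx'])/K['fx'],(r-K['cy'])/K['fy'],1]); return o,v
def atz(c,r,col,z):
    o,v=ray(c,r,col); return o+v*(z-o[2])/v[2]
def atd(c,r,col,d):
    o,v=ray(c,r,col); return o+v*d
def pix(c,X):
    K=get_calibration(c); p=np.array(K['R'])@X+np.array(K['t']); return p[1]/p[2]*K['fy']+K['cy'],p[0]/p[2]*K['fx']+K['cx']
E
python3 - <<'E'
from h import *
np.set_printoptions(precision=4,suppress=True)
for c in ['top','side']:
    p,d=snap(c,c+'0')
    o,v=ray(c,210,280); print(c,o,v)
    for q in ['stand','axis_top','turntable','slot','lever_grip','bolt_grip','tester','meter','project_box']:
        for b in boxes_of(c,q)[:2]:
            r,k=b['point']; dd=d[int(r),int(k)]; print(q,round(b['conf'],2),np.round(b['point']),atd(c,r,k,dd))
print(get_state())
E
```

```text
pics
top [0.3969 0.0353 1.1984] [ 0.1533 -0.0068 -0.9882]
stand 0.97 [241. 269.] [0.4883 0.0593 0.0781]
stand 0.44 [231. 252.] [0.5182 0.1032 0.0711]
axis_top 0.63 [241. 273.] [0.4906 0.0477 0.0518]
turntable 0.74 [244. 269.] [0.4825 0.0582 0.0736]
lever_grip 0.66 [231. 253.] [0.5168 0.1018 0.072 ]
bolt_grip 0.72 [247. 311.] [ 0.4686 -0.0483  0.0956]
tester 0.94 [254. 405.] [ 0.4472 -0.3075  0.0281]
meter 0.73 [233. 251.] [0.5132 0.1059 0.0714]
meter 0.59 [150. 208.] [0.7545 0.2257 0.0328]
side [ 0.0931 -0.9979  0.987 ] [ 0.3491  0.7139 -0.6071]
stand 0.72 [242. 244.] [0.4885 0.0262 0.0382]
axis_top 0.65 [239. 243.] [0.4907 0.0404 0.0372]
turntable 0.88 [239. 241.] [0.4812 0.036  0.0457]
slot 0.95 [233. 243.] [0.4937 0.0513 0.05  ]
lever_grip 0.91 [215. 243.] [0.5112 0.0913 0.0785]
bolt_grip 0.73 [255. 248.] [ 0.4622 -0.0676  0.0795]
bolt_grip 0.59 [174. 199.] [0.4824 0.4055 0.0312]
tester 0.72 [341. 285.] [ 0.447  -0.3173  0.0304]
tester 0.41 [238. 243.] [0.4867 0.0326 0.049 ]
meter 0.8 [188. 301.] [0.756  0.2123 0.0257]
meter 0.22 [215. 241.] [0.5061 0.0937 0.0773]
project_box 0.74 [176. 201.] [0.4847 0.3904 0.0332]
{'time_s': 1.0, 'q': array([ 1.1635,  0.2066,  1.5415, -0.    ,  1.3935, -0.1505]), 'joint_velocities': array([-0.0005, -0.0003,  0.0007, -0.001 , -0.0016, -0.0014]), 'joint_efforts': array([  0.    , -37.0891, -28.1771,   0.0698,   0.0275,  -0.    ]), 'eef_pos': array([0.146 , 0.5562, 0.2055]), 'ee_rot': array([0.128 , 0.9918, 0.    , 0.    ]), 'force': array([-0.1584,  0.8404, -0.8105]), 'ft_torque': array([-0.022 , -0.0191, -0.0247]), 'grasp_force': 0.0, 'width': 0.09436341373911568}
```

```bash
python3 - <<'E'
import cv2
p=cv2.imread('pics/top0.png'); cv2.imwrite('pics/top0c.png',cv2.resize(p[180:300,190:350],None,fx=5,fy=5,interpolation=cv2.INTER_CUBIC))
p=cv2.imread('pics/side0.png'); cv2.imwrite('pics/side0c.png',cv2.resize(p[180:300,170:330],None,fx=5,fy=5,interpolation=cv2.INTER_CUBIC))
E
```

```text
(no output)
```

View pics/top0c.png

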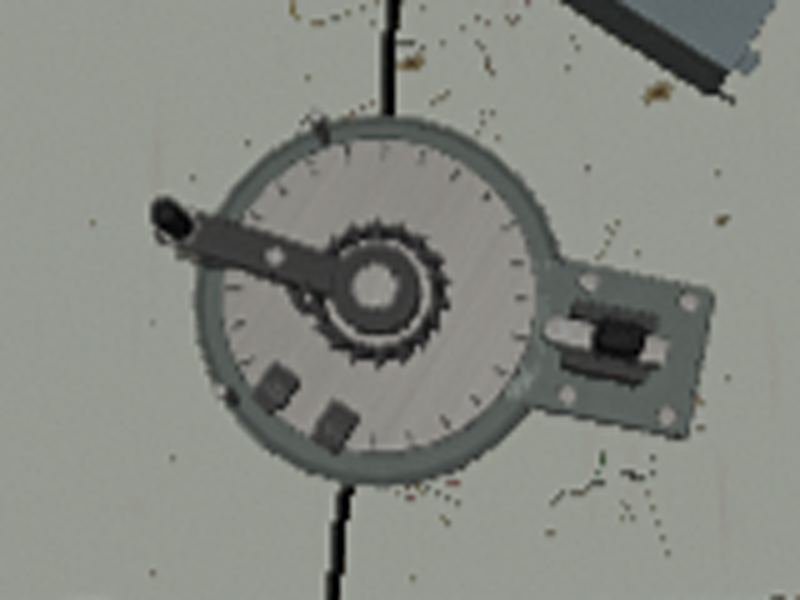

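View pics/side0c.png

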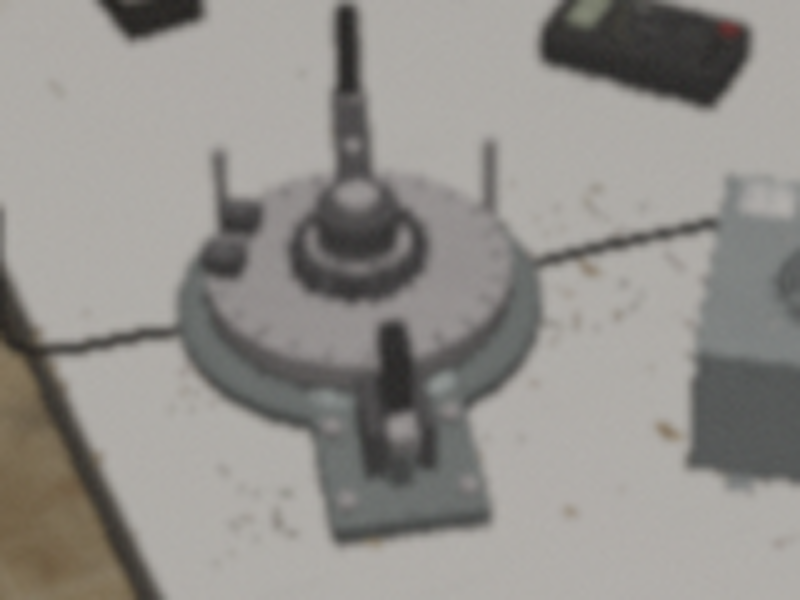

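The top crop shows the hub at (377,286), the post at (165,212) and the stop pins at (320,130) and (230,395). The jaws are at (277,388) and (336,427), and the bolt block at (622,337), with the tongue pointing right and slightly down. In the side view, a grey box stands to the right of the stand.

```bash
cat >> h.py <<'E'
def T(col,row,z): return atz('top',180+row/5,190+col/5,z)
E
python3 - <<'E'
from h import *
np.set_printoptions(precision=4,suppress=True)
p,d=cv2.imread('pics/top0.png'),np.load('top_d.npy')
ax=T(377,286,.085); print('axis',ax)
P=dict(post_base=(185,232,.072),post_top=(167,212,.135),pin_cw=(322,128,.073),pin_ccw=(230,397,.073),jaw1=(279,386,.05),jaw2=(337,425,.05),bolt=(622,333,.095),t1=(714,290,.015),t2=(686,437,.015))
for k,v in P.items():
    X=T(*v); e=(X-ax)[:2]; print(k,X,np.linalg.norm(e),np.arctan2(e[1],e[0]))
# foot ellipse circle fit via points
F=np.array([T(c,r,.015) for c,r in [(196,300),(378,116),(540,220),(370,483),(240,176),(250,440)]])
A=np.c_[2*F[:,:2],np.ones(6)];s=np.linalg.lstsq(A,(F[:,:2]**2).sum(1),rcond=None)[0];print('foot',s[:2],np.sqrt(s[2]+s[:2]@s[:2]))
o,v=ray('top',0,0)
# height map: tall stuff
K=get_calibration('top');r,c=np.mgrid[0:420,0:560]
R=np.array(K['R']);t=np.array(K['t'])
C=np.stack([(c-K['cx'])/K['fx']*d,(r-K['cy'])/K['fy']*d,d],-1); W=(C-t)@R
np.save('W.npy',W)
m=(d>0)&(W[...,2]>.02)
n,l,st,ce=cv2.connectedComponentsWithStats(m.astype(np.uint8))
for i in range(1,n):
    if st[i,4]>60: w=W[l==i]; print(w.min(0),w.max(0),st[i])
# axis height of hub, side check
print(pix('side',np.r_[ax[:2],.085]))
E
```

```text
axis [0.4989 0.068  0.085 ]
post_base [0.5318 0.1695 0.072 ] 0.10671869699417054 1.2579159048909516
post_top [0.5346 0.1709 0.135 ] 0.10896232885754993 1.2373364890468523
pin_cw [0.5854 0.0956 0.073 ] 0.09075008208842916 0.30920334301469016
pin_ccw [0.444  0.1468 0.073 ] 0.09604970675927586 2.179634974813699
jaw1 [0.4501 0.1227 0.05  ] 0.07339272912156125 2.2993605264233197
jaw2 [0.4285 0.0922 0.05  ] 0.07447676147046976 2.8108030780218027
bolt [ 0.4701 -0.0579  0.095 ] 0.12910918083905099 -1.7959065820471873
t1 [ 0.4977 -0.1165  0.015 ] 0.18449898038049917 -1.5773331831445951
t2 [ 0.4175 -0.0973  0.015 ] 0.18421738394551088 -2.028565175279048
foot [0.4985 0.071 ] 0.10183329893788365
[ 0.6051 -0.7682  0.02  ] [1.0871 0.8445 0.3921] [    0     0   560   200 44365]
[0.9169 0.1623 0.0201] [0.9749 0.2152 0.0478] [211  76  20  21 303]
[0.6975 0.1609 0.0202] [0.8228 0.2902 0.0408] [ 186  128   46   44 1024]
[ 0.3419 -0.7188  0.0201] [ 0.5804 -0.4032  0.0733] [ 437  202  122   91 7837]
[ 0.4171 -0.0143  0.02  ] [0.5849 0.186  0.1369] [ 220  208   77   62 3233]
[0.4577 0.374  0.0208] [0.5167 0.4515 0.0578] [126 236  30  23 575]
[ 0.4088 -0.3589  0.02  ] [ 0.4895 -0.2546  0.0366] [385 239  40  30 691]
[ 0.4485 -0.0848  0.0204] [ 0.492  -0.0204  0.098 ] [299 240  25  17 279]
[0.1236 0.4607 0.2012] [0.1929 0.6091 0.4187] [   0  388   74   32 1487]
[ 0.0311 -0.0542  0.0203] [0.0636 0.0514 0.1243] [277 406  42  14 401]
(np.float64(219.02906342994262), np.float64(241.89529939745955))
```

View pics/top0.png

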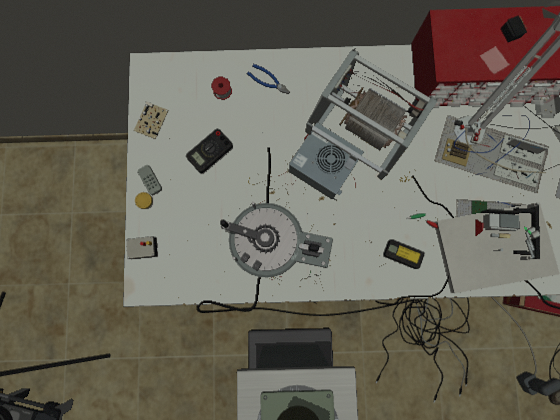

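The picture shows the power supply at about (325,160), close to the stand on its far right side. I'll move above the post and check how tall that box is.

{"method": "jog_arm", "body": {
  "steps": [
    [[0.388,-0.384,0],[0,0,-1.637]],
    [[0.388,-0.384,0],[0,0,-1.637]],
    [[0.388,-0.384,0],[0,0,-1.637]],
    [[0.388,-0.384,0],[0,0,-1.637]],
    [[0.388,-0.384,0],[0,0,-1.637]],
    [[0.388,-0.384,0],[0,0,-1.637]],
    [[0.388,-0.384,0],[0,0,-1.637]],
    [[0.388,-0.384,0],[0,0,-1.637]],
    [[0.388,-0.384,0],[0,0,-1.637]],
    [[0.388,-0.384,0],[0,0,-1.637]],
    [[0.388,-0.384,0],[0,0,-1.637]],
    [[0.388,-0.384,0],[0,0,-1.637]]
  ],
  "fingers": 0,
  "force": 30
}}

```text
time_s: 2.0
eef_pos: [0.5027, 0.2027, 0.2057]
ee_rot: [0.772, 0.636, 0.0, 0.0]
force: [0.4, 0.9, 0.1]
width: 0.094
grasp_force: 0.0
```

```bash
python3 - <<'E'
import numpy as np
W=np.load('W.npy').reshape(-1,3)
for h in (.05,.1,.13,.16):
    w=W[(W[:,2]>h)&(W[:,2]<.6)&(np.hypot(W[:,0]-.499,W[:,1]-.069)>.14)&(W[:,0]>.4)]
    r=np.hypot(w[:,0]-.499,w[:,1]-.069); i=r.argsort()[:60]; print(h,w[i[::12]].round(3).tolist())
E
```

```text
0.05 [[0.464, -0.067, 0.094], [0.654, -0.055, 0.084], [0.655, -0.053, 0.065], [0.659, -0.05, 0.086], [0.649, -0.063, 0.081]]
0.1 [[0.771, -0.053, 0.106], [0.771, -0.055, 0.113], [0.775, -0.048, 0.134], [0.777, -0.046, 0.129], [0.778, -0.044, 0.125]]
0.13 [[0.771, -0.054, 0.167], [0.773, -0.053, 0.146], [0.775, -0.051, 0.133], [0.78, -0.045, 0.144], [0.789, -0.051, 0.175]]
0.16 [[0.771, -0.054, 0.167], [0.774, -0.056, 0.166], [0.789, -0.053, 0.183], [0.798, -0.061, 0.185], [0.65, -0.229, 0.165]]
```

{"method": "jog_arm", "body": {
  "steps": [
    [[0.03,-0.03,0],[0,0,-0.12]],
    [[0.03,-0.03,0],[0,0,-0.12]],
    [[0.03,-0.03,0],[0,0,-0.12]],
    [[0.03,-0.03,0],[0,0,-0.12]]
  ]
}}

```text
time_s: 2.33
eef_pos: [0.531, 0.1745, 0.2052]
ee_rot: [0.807, 0.591, -0.0, -0.0]
force: [0.3, 1.0, -0.5]
width: 0.094
grasp_force: 0.0
```

```bash
cat >> h.py <<'E'
def wsee(f):
    s=get_state(); p,d=snap('wrist',f); return s,p,d
def yaw(s):
    a=s['ee_rot']; return np.arctan2(2*a[1]**2-1,2*a[0]*a[1])
E
python3 - <<'E'
from h import *
np.set_printoptions(precision=4,suppress=True)
s,p,d=wsee('w1'); print(s['eef_pos'],yaw(s)); print(boxes_of('wrist','lever_grip')); K=get_calibration('wrist');print(K)
E
```

```text
[0.531  0.1745 0.2052] -0.3058617489587446
[{'point': [257.5, 279.3], 'conf': 0.79}]
{'fx': 319.4560249595577, 'fy': 319.4560249595577, 'cx': 277.7670351014983, 'cy': 209.46732746955914, 'mount': array([[ 0.0005, -0.9702, -0.2422,  0.0708],
       [ 1.    ,  0.0004,  0.0005,  0.0004],
       [-0.0003, -0.2422,  0.9702, -0.1785],
       [ 0.    ,  0.    ,  0.    ,  1.    ]])}
```

View pics/w1.png

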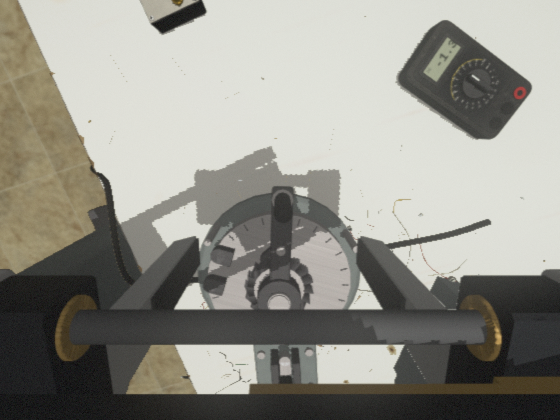

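The wrist view shows the post between the fingers, with its top near column 283, row 208, and the hub at (279,298).

```bash
cat >> h.py <<'E'
from scipy.spatial.transform import Rotation as Ro
def watz(s,row,col,z):
    K=get_calibration('wrist'); M=K['mount']; R=Ro.from_quat(s['ee_rot']).as_matrix()
    v=R@M[:3,:3]@np.array([(col-K['cx'])/K['fx'],(row-K['cy'])/K['fy'],1]); o=s['eef_pos']+R@M[:3,3]
    return o+v*(z-o[2])/v[2]
E
python3 - <<'E'
from h import *
np.set_printoptions(precision=4,suppress=True)
s=get_state(); print(watz(s,208,283,.135),watz(s,299,279,.085))
E
```

```text
[0.5378 0.1836 0.135 ] [0.5023 0.0801 0.085 ]
```

```bash
python3 - <<'E'
from h import *
for X in ([.534,.172,.135],[.534,.172,.075],[.539,.182,.135],[.4701,-.0579,.095]):
    r,c=pix('side',np.array(X)); print(X,(c-170)*5,(r-180)*5)
p=cv2.imread('pics/w1.png'); cv2.imwrite('pics/w1c.png',cv2.resize(p[170:330,200:360],None,fx=3.7,fy=3.7,interpolation=cv2.INTER_CUBIC))
E
```

```text
[0.534, 0.172, 0.135] 346.11884725921414 6.834853866006654
[0.534, 0.172, 0.075] 348.9500862549743 92.05917752855214
[0.539, 0.182, 0.135] 347.7736924308583 -4.18540511833001
[0.4701, -0.0579, 0.095] 399.05723053917893 334.7894734535154
```

View pics/w1c.png

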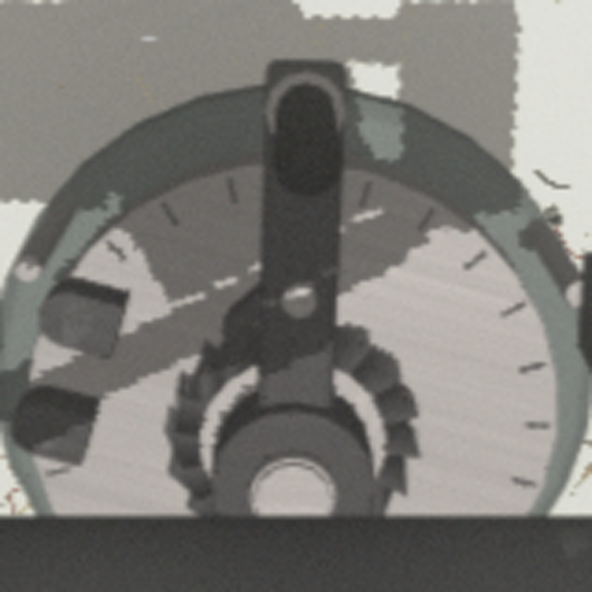

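The post's top end is at crop (305,160) and the hub at (293,490). Both agree with the top and side estimates to about 5 mm, so I'll descend and grip.

{"method": "jog_arm", "body": {
  "steps": [
    [[0.004,0,-0.02],[0,0,-0.02]],
    [[0.004,0,-0.06],[0,0,-0.02]],
    [[0.004,0,-0.09],[0,0,-0.02]],
    [[0.004,0,-0.116],[0,0,-0.02]],
    [[0.004,0,-0.116],[0,0,-0.02]],
    [[0.004,0,-0.116],[0,0,-0.02]]
  ]
}}

```text
time_s: 2.93
eef_pos: [0.5332, 0.1754, 0.0883]
ee_rot: [0.812, 0.584, -0.002, -0.001]
force: [-0.3, -0.2, 0.0]
width: 0.0939
grasp_force: 0.0
```

{"method": "jog_arm", "body": {
  "steps": [
    [[0,0,0],[0,0,0]],
    [[0,0,0],[0,0,0]],
    [[0,0,0],[0,0,0]],
    [[0,0,0],[0,0,0]],
    [[0,0,0],[0,0,0]],
    [[0,0,0],[0,0,0]],
    [[0,0,0],[0,0,0]],
    [[0,0,0],[0,0,0]]
  ],
  "fingers": 1,
  "force": 12
}}

```text
time_s: 3.6
eef_pos: [0.5355, 0.1744, 0.0895]
ee_rot: [0.813, 0.583, 0.0, 0.0]
force: [0.3, -0.3, -0.6]
width: 0.0438
grasp_force: 0.0
```

{"method": "jog_arm", "body": {
  "steps": [
    [[0,0,0],[0,0,0]],
    [[0,0,0],[0,0,0]],
    [[0,0,0],[0,0,0]],
    [[0,0,0],[0,0,0]],
    [[0,0,0],[0,0,0]],
    [[0,0,0],[0,0,0]]
  ]
}}

```text
time_s: 4.1
eef_pos: [0.5354, 0.1744, 0.0894]
ee_rot: [0.812, 0.583, -0.0, -0.0]
force: [-0.2, 0.4, -0.0]
width: 0.0156
grasp_force: 12.0
```

```bash
cat > arc.py <<'E'
import sys; from h import *
# rows from current lever world angle a0 to each a, axis fixed
a0,a1,n=map(float,sys.argv[1:4]); n=int(n); r=.11
for a in np.linspace(a0,a1,n+1)[1:]:
    print([[round(r*(np.cos(a)-np.cos(a0)),4),round(r*(np.sin(a)-np.sin(a0)),4),0],[0,0,round(a-a0,3)]])
E
python3 arc.py 1.243 0.463 9; python3 -c "
from h import *
s=get_state();print(s['eef_pos'],yaw(s),s['force'],s['width'])"
```

```text
[[np.float64(0.0089), np.float64(-0.0035), 0], [0, 0, np.float64(-0.087)]]
[[np.float64(0.0174), np.float64(-0.0077), 0], [0, 0, np.float64(-0.173)]]
[[np.float64(0.0256), np.float64(-0.0126), 0], [0, 0, np.float64(-0.26)]]
[[np.float64(0.0333), np.float64(-0.0182), 0], [0, 0, np.float64(-0.347)]]
[[np.float64(0.0405), np.float64(-0.0245), 0], [0, 0, np.float64(-0.433)]]
[[np.float64(0.0471), np.float64(-0.0314), 0], [0, 0, np.float64(-0.52)]]
[[np.float64(0.0531), np.float64(-0.0388), 0], [0, 0, np.float64(-0.607)]]
[[np.float64(0.0584), np.float64(-0.0467), 0], [0, 0, np.float64(-0.693)]]
[[np.float64(0.063), np.float64(-0.055), 0], [0, 0, np.float64(-0.78)]]
[0.53540659 0.17439985 0.08936257] -0.3259685302339137 [-0.21213813  0.3889496  -0.03221375] 0.01563661402060194
```

{"method": "jog_arm", "body": {
  "steps": [
    [[0.009,-0.0035,0],[0,0,-0.087]],
    [[0.0174,-0.0077,0],[0,0,-0.173]],
    [[0.0256,-0.0126,0],[0,0,-0.26]],
    [[0.0333,-0.0182,0],[0,0,-0.347]],
    [[0.0405,-0.0245,0],[0,0,-0.433]],
    [[0.0471,-0.0314,0],[0,0,-0.52]],
    [[0.0531,-0.0388,0],[0,0,-0.607]],
    [[0.0584,-0.0467,0],[0,0,-0.693]],
    [[0.061,-0.051,0],[0,0,-0.74]],
    [[0.061,-0.051,0],[0,0,-0.74]],
    [[0.061,-0.051,0],[0,0,-0.74]]
  ]
}}

```text
time_s: 5.02
eef_pos: [0.5956, 0.1229, 0.0893]
ee_rot: [0.968, 0.25, -0.001, 0.0]
force: [-3.0, -1.2, 2.8]
width: 0.016
grasp_force: 12.0
```

```bash
cat > chk.py <<'E'
import sys; from h import *
np.set_printoptions(precision=4,suppress=True)
s=get_state(); ax=np.array([.4995,.0700]); e=s['eef_pos'][:2]-ax; y=yaw(s)
print(s['time_s'],s['eef_pos'],'yaw',y,'lev from yaw',y+np.pi/2,'from pos',np.arctan2(e[1],e[0]),np.hypot(*e),'F',s['force'],s['ft_torque'],s['width'])
E
python3 chk.py
```

```text
5.0167 [0.5956 0.1229 0.0893] yaw -1.0652265397224736 lev from yaw 0.505569787072423 from pos 0.5031110084064548 0.10967816516639264 F [-2.9864 -1.1944  2.7976] [-0.3455  0.6794 -0.0365] 0.01599427496329073
```

{"method": "jog_arm", "body": {
  "steps": [
    [[0.0016,-0.0029,0],[0,0,-0.03]],
    [[0.003,-0.0058,0],[0,0,-0.06]],
    [[0.003,-0.0058,0],[0,0,-0.06]],
    [[0.003,-0.0058,0],[0,0,-0.06]]
  ]
}}

```text
time_s: 5.35
eef_pos: [0.5967, 0.1204, 0.0893]
ee_rot: [0.975, 0.222, -0.002, -0.002]
force: [-6.6, 3.9, 4.9]
width: 0.0162
grasp_force: 12.0
```

```bash
python3 chk.py; python3 - <<'E'
from h import *
p,d=snap('top','top1'); a=cv2.imread('pics/top0.png'); q=cv2.imread('pics/top1.png')
cv2.imwrite('pics/top1c.png',cv2.resize(np.hstack([q[190:290,210:310]]),None,fx=6,fy=6,interpolation=cv2.INTER_CUBIC))
E
python3 arc.py 0.471 1.971 12
```

```text
5.35 [0.5967 0.1204 0.0893] yaw -1.1236651915567664 lev from yaw 0.4471311352381302 from pos 0.47844747927079667 0.10947084721719814 F [-6.5631  3.8974  4.8995] [0.6942 1.2876 0.0482] 0.016192176692595088
[[np.float64(-0.007), np.float64(0.0118), 0], [0, 0, np.float64(0.125)]]
[[np.float64(-0.0154), np.float64(0.0227), 0], [0, 0, np.float64(0.25)]]
[[np.float64(-0.0251), np.float64(0.0324), 0], [0, 0, np.float64(0.375)]]
[[np.float64(-0.0359), np.float64(0.0409), 0], [0, 0, np.float64(0.5)]]
[[np.float64(-0.0477), np.float64(0.0479), 0], [0, 0, np.float64(0.625)]]
[[np.float64(-0.0603), np.float64(0.0534), 0], [0, 0, np.float64(0.75)]]
[[np.float64(-0.0735), np.float64(0.0573), 0], [0, 0, np.float64(0.875)]]
[[np.float64(-0.0871), np.float64(0.0595), 0], [0, 0, np.float64(1.0)]]
[[np.float64(-0.1008), np.float64(0.06), 0], [0, 0, np.float64(1.125)]]
[[np.float64(-0.1145), np.float64(0.0588), 0], [0, 0, np.float64(1.25)]]
[[np.float64(-0.1279), np.float64(0.0559), 0], [0, 0, np.float64(1.375)]]
[[np.float64(-0.1409), np.float64(0.0514), 0], [0, 0, np.float64(1.5)]]
```

View pics/top1c.png

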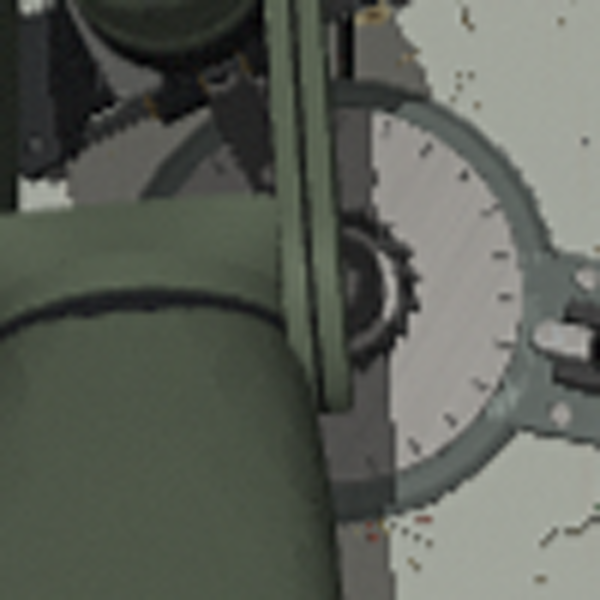

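Step 1 is done: the lever sits against its stop at about 0.475 world, with contact force showing. Next is the first gripping stroke.

```bash
python3 arc.py 0.443 1.643 12 | sed 's/np.float64(\([^)]*\))/\1/g'; echo; python3 arc.py 1.643 1.9 3| sed 's/np.float64(\([^)]*\))/\1/g'
```

```text
[[-0.0052, 0.0097, 0], [0, 0, 0.1]]
[[-0.0113, 0.0188, 0], [0, 0, 0.2]]
[[-0.0184, 0.0273, 0], [0, 0, 0.3]]
[[-0.0262, 0.035, 0], [0, 0, 0.4]]
[[-0.0348, 0.0419, 0], [0, 0, 0.5]]
[[-0.044, 0.0479, 0], [0, 0, 0.6]]
[[-0.0537, 0.0529, 0], [0, 0, 0.7]]
[[-0.064, 0.057, 0], [0, 0, 0.8]]
[[-0.0745, 0.06, 0], [0, 0, 0.9]]
[[-0.0854, 0.062, 0], [0, 0, 1.0]]
[[-0.0963, 0.0628, 0], [0, 0, 1.1]]
[[-0.1073, 0.0626, 0], [0, 0, 1.2]]

[[-0.0094, -0.0011, 0], [0, 0, 0.086]]
[[-0.0186, -0.003, 0], [0, 0, 0.171]]
[[-0.0276, -0.0056, 0], [0, 0, 0.257]]
```

{"method": "jog_arm", "body": {
  "steps": [
    [[-0.0052,0.0097,0],[0,0,0.1]],
    [[-0.0113,0.0188,0],[0,0,0.2]],
    [[-0.0184,0.0273,0],[0,0,0.3]],
    [[-0.0262,0.035,0],[0,0,0.4]],
    [[-0.0348,0.0419,0],[0,0,0.5]],
    [[-0.044,0.0479,0],[0,0,0.6]],
    [[-0.0537,0.0529,0],[0,0,0.7]],
    [[-0.064,0.057,0],[0,0,0.8]],
    [[-0.0745,0.06,0],[0,0,0.9]],
    [[-0.0854,0.062,0],[0,0,1.0]],
    [[-0.0963,0.0628,0],[0,0,1.1]],
    [[-0.1073,0.0626,0],[0,0,1.2]]
  ]
}}

```text
time_s: 6.4
eef_pos: [0.492, 0.1802, 0.0893]
ee_rot: [0.678, 0.735, 0.0, 0.001]
force: [1.8, -3.6, -0.3]
width: 0.0159
grasp_force: 12.0
```

{"method": "jog_arm", "body": {
  "steps": [
    [[-0.0094,-0.0011,0],[0,0,0.086]],
    [[-0.0186,-0.003,0],[0,0,0.171]],
    [[-0.0276,-0.0056,0],[0,0,0.257]],
    [[-0.0276,-0.0056,0],[0,0,0.257]],
    [[-0.0276,-0.0056,0],[0,0,0.257]]
  ]
}}

```text
time_s: 6.82
eef_pos: [0.4644, 0.1745, 0.0893]
ee_rot: [0.581, 0.814, -0.0, 0.0]
force: [-0.6, -1.8, -1.3]
width: 0.0158
grasp_force: 12.0
```

```bash
python3 chk.py; python3 - <<'E'
from h import *
s,p,d=wsee('w2'); 
snap('top','top2'); snap('side','side2')
q=lambda n,r0,r1,c0,c1,f: cv2.resize(cv2.imread(f'pics/{n}.png')[r0:r1,c0:c1],(f,f*(r1-r0)//(c1-c0)),interpolation=cv2.INTER_CUBIC)
a=q('top2',190,280,220,320,400); b=q('side2',190,280,190,290,400); w=q('w2',160,340,180,380,400)
cv2.imwrite('pics/c2.png',np.vstack([np.hstack([a,b])[:360],np.hstack([w,w*0])])[:600] if 0 else np.hstack([a,b]))
print(boxes_of('top','slot'),boxes_of('side','slot'),boxes_of('wrist','slot'))
E
```

```text
6.8167 [0.4644 0.1745 0.0893] yaw 0.33008801606496413 lev from yaw 1.9008843428598607 from pos 1.8951506724554863 0.11026509807102078 F [-0.5956 -1.7755 -1.2943] [-0.5412  0.0291 -0.0011] 0.015826800508760078
[{'point': [235.3, 273.4], 'conf': 0.58}] [{'point': [235.3, 241.1], 'conf': 0.86}, {'point': [215.9, 231.1], 'conf': 0.62}] [{'point': [262.9, 317.5], 'conf': 0.84}]
```

View pics/c2.png

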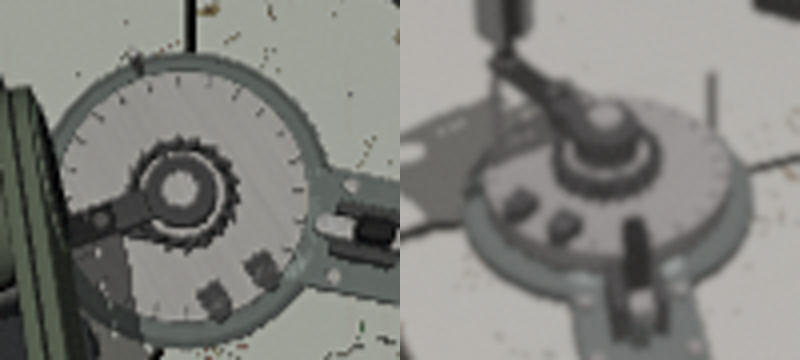

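Here the jaws are at left-crop (262,270) and (213,301), and the hub is at (180,188).

```bash
python3 - <<'E'
from h import *
f=lambda x,y,z: atz('top',190+y/4,220+x/4,z)[:2]
ax=f(180,188,.085); print(ax)
a=[]
for x,y in((262,270),(213,301)):
    for A in (ax,np.array([.4985,.07])):
        e=f(x,y,.05)-A; a.append(np.arctan2(e[1],e[0])); print(np.hypot(*e),a[-1])
print('slot',np.mean(a[::2]),np.mean(a[1::2]),'need',-1.80-np.mean(a))
E
```

```text
[0.49949107 0.0689963 ]
0.07466507774510679 -2.3645613052174967
0.07467553158229404 -2.3456713048812556
0.07530325237912795 -2.8855497220928745
0.07460869420749663 -2.8691706090005735
slot -2.6250555136551856 -2.6074209569409144 need 0.81623823529805
```

```bash
python3 arc.py 1.9 0.7 12 | sed 's/np.float64(\([^)]*\))/\1/g'; echo; python3 arc.py 0.7 1.6 9| sed 's/np.float64(\([^)]*\))/\1/g'
```

```text
[[0.0106, 0.003, 0], [0, 0, -0.1]]
[[0.0214, 0.005, 0], [0, 0, -0.2]]
[[0.0323, 0.0059, 0], [0, 0, -0.3]]
[[0.0433, 0.0056, 0], [0, 0, -0.4]]
[[0.0543, 0.0043, 0], [0, 0, -0.5]]
[[0.065, 0.0019, 0], [0, 0, -0.6]]
[[0.0754, -0.0016, 0], [0, 0, -0.7]]
[[0.0855, -0.0061, 0], [0, 0, -0.8]]
[[0.095, -0.0115, 0], [0, 0, -0.9]]
[[0.1039, -0.0179, 0], [0, 0, -1.0]]
[[0.1122, -0.0252, 0], [0, 0, -1.1]]
[[0.1197, -0.0332, 0], [0, 0, -1.2]]

[[-0.0075, 0.008, 0], [0, 0, 0.1]]
[[-0.0158, 0.0153, 0], [0, 0, 0.2]]
[[-0.0247, 0.0217, 0], [0, 0, 0.3]]
[[-0.0342, 0.0272, 0], [0, 0, 0.4]]
[[-0.0443, 0.0317, 0], [0, 0, 0.5]]
[[-0.0547, 0.0351, 0], [0, 0, 0.6]]
[[-0.0654, 0.0375, 0], [0, 0, 0.7]]
[[-0.0764, 0.0389, 0], [0, 0, 0.8]]
[[-0.0873, 0.0391, 0], [0, 0, 0.9]]
```

{"method": "jog_arm", "body": {
  "steps": [
    [[0.0106,0.003,0],[0,0,-0.1]],
    [[0.0214,0.005,0],[0,0,-0.2]],
    [[0.0323,0.0059,0],[0,0,-0.3]],
    [[0.0433,0.0056,0],[0,0,-0.4]],
    [[0.0543,0.0043,0],[0,0,-0.5]],
    [[0.065,0.0019,0],[0,0,-0.6]],
    [[0.0754,-0.0016,0],[0,0,-0.7]],
    [[0.0855,-0.0061,0],[0,0,-0.8]],
    [[0.095,-0.0115,0],[0,0,-0.9]],
    [[0.1039,-0.0179,0],[0,0,-1.0]],
    [[0.1122,-0.0252,0],[0,0,-1.1]],
    [[0.1197,-0.0332,0],[0,0,-1.2]]
  ]
}}

```text
time_s: 8.12
eef_pos: [0.5833, 0.141, 0.0893]
ee_rot: [0.94, 0.341, -0.002, -0.0]
force: [-5.6, -3.3, 4.1]
width: 0.016
grasp_force: 12.0
```

{"method": "jog_arm", "body": {
  "steps": [
    [[0,0,0],[0,0,0]],
    [[-0.0075,0.008,0],[0,0,0.1]],
    [[-0.0158,0.0153,0],[0,0,0.2]],
    [[-0.0247,0.0217,0],[0,0,0.3]],
    [[-0.0342,0.0272,0],[0,0,0.4]],
    [[-0.0443,0.0317,0],[0,0,0.5]],
    [[-0.0547,0.0351,0],[0,0,0.6]],
    [[-0.0654,0.0375,0],[0,0,0.7]],
    [[-0.0764,0.0389,0],[0,0,0.8]],
    [[-0.0873,0.0391,0],[0,0,0.9]],
    [[-0.0873,0.0391,0],[0,0,0.9]],
    [[-0.0873,0.0391,0],[0,0,0.9]]
  ]
}}

```text
time_s: 9.12
eef_pos: [0.4969, 0.1805, 0.0893]
ee_rot: [0.697, 0.717, -0.0, 0.0]
force: [0.0, -3.5, -2.7]
width: 0.0156
grasp_force: 12.0
```

```bash
python3 chk.py; python3 - <<'E'
from h import *
snap('top','top3'); snap('side','side3')
q=lambda n,r0,r1,c0,c1,f: cv2.resize(cv2.imread(f'pics/{n}.png')[r0:r1,c0:c1],(f,f*(r1-r0)//(c1-c0)),interpolation=cv2.INTER_CUBIC)
a=q('top3',190,280,250,350,400); b=q('side3',190,280,190,290,400)
cv2.imwrite('pics/c3.png',np.hstack([a,b]))
E
```

```text
9.1167 [0.4969 0.1805 0.0893] yaw 0.02899679393439291 lev from yaw 1.5997931207292895 from pos 1.5944360774240198 0.11052407308851582 F [ 0.0477 -3.4649 -2.6516] [-0.6037  0.0547  0.0337] 0.015640307421464595
```

View pics/c3.png

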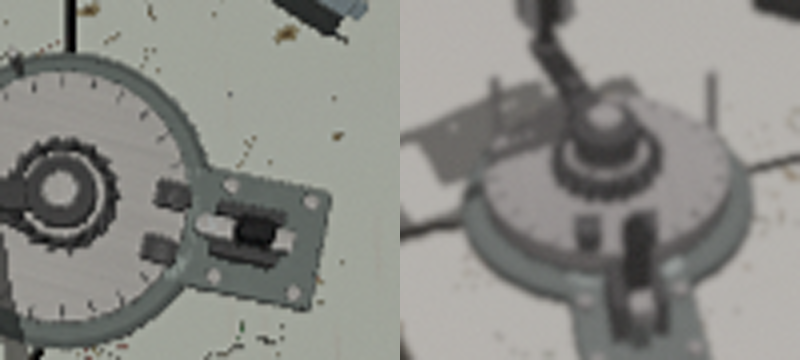

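The jaws now straddle the line just short of the bolt, at left-crop (174,193) and (160,248).

```bash
python3 - <<'E'
from h import *
f=lambda x,y,z: atz('top',190+y/4,250+x/4,z)[:2]
ax=f(60,188,.085); print(ax)
A=np.array([.499,.0695]); g=lambda x,y,z:(np.hypot(*(f(x,y,z)-A)),np.arctan2(*(f(x,y,z)-A)[::-1]))
j=[g(174,193,.05),g(160,248,.05)]; print(j,'slot',(j[0][1]+j[1][1])/2)
print('nose',g(206,223,.04),'block',g(257,228,.095),'rear',g(290,240,.04),'tongue',g((330+303)/2,(191+309)/2,.015))
E
```

```text
[0.49949107 0.0689963 ]
[(np.float64(0.07602171206569236), np.float64(-1.5954130627700744)), (np.float64(0.07582951555761082), np.float64(-2.10252909429368))] slot -1.8489710785318771
nose (np.float64(0.09972341301614064), np.float64(-1.7925853190900056)) block (np.float64(0.13043034621011804), np.float64(-1.8020782027132867)) rear (np.float64(0.1574309260790071), np.float64(-1.7951228985514753)) tongue (np.float64(0.17873444817472714), np.float64(-1.8020208268075908))
```

{"method": "jog_arm", "body": {
  "steps": [
    [[-0.0025,0,0],[0,0,0.023]],
    [[-0.005,-0.0001,0],[0,0,0.046]],
    [[-0.005,-0.0001,0],[0,0,0.046]],
    [[-0.005,-0.0001,0],[0,0,0.046]]
  ]
}}

```text
time_s: 9.55
eef_pos: [0.4921, 0.1803, 0.0894]
ee_rot: [0.679, 0.734, 0.0, 0.0]
force: [1.6, -2.9, -3.5]
width: 0.0159
grasp_force: 12.0
```

{"method": "jog_arm", "body": {
  "steps": [
    [[0,0,0],[0,0,0]],
    [[0,0,0],[0,0,0]],
    [[0,0,0],[0,0,0]],
    [[0,0,0],[0,0,0]],
    [[0,0,0.04],[0,0,0]],
    [[0,0,0.08],[0,0,0]],
    [[0,0,0.08],[0,0,0]]
  ],
  "fingers": 0
}}

```text
time_s: 10.13
eef_pos: [0.4977, 0.182, 0.178]
ee_rot: [0.679, 0.734, 0.006, 0.004]
force: [2.0, 0.4, 1.1]
width: 0.059
grasp_force: 0.0
```

```bash
python3 chk.py; python3 - <<'E'
from h import *
a=-1.8; A=np.array([.499,.0695]); print(A+.13*np.array([np.cos(a),np.sin(a)]), A+.104*np.array([np.cos(a),np.sin(a)]))
E
```

```text
10.1333 [0.4977 0.182  0.178 ] yaw 0.07711743265649351 lev from yaw 1.6479137594513902 from pos 1.586921286741807 0.1120288624099701 F [2.0046 0.4312 1.1061] [-0.0446  0.0669 -0.0277] 0.0589998370133772
[ 0.46946373 -0.05710019] [ 0.47537098 -0.03178015]
```

{"method": "jog_arm", "body": {
  "steps": [
    [[-0.0035,-0.035,0],[0,0,-0.05]],
    [[-0.007,-0.075,0],[0,0,-0.1]],
    [[-0.011,-0.115,0],[0,0,-0.16]],
    [[-0.015,-0.155,0],[0,0,-0.21]],
    [[-0.019,-0.195,0],[0,0,-0.26]],
    [[-0.0225,-0.237,0],[0,0,-0.306]],
    [[-0.0225,-0.237,0],[0,0,-0.306]],
    [[-0.0225,-0.237,0],[0,0,-0.306]],
    [[-0.0225,-0.237,0],[0,0,-0.306]]
  ]
}}

```text
time_s: 10.88
eef_pos: [0.4696, -0.0563, 0.1696]
ee_rot: [0.783, 0.621, 0.0, -0.0]
force: [-0.3, -0.2, 0.5]
width: 0.0937
grasp_force: 0.0
```

```bash
python3 - <<'E'
from h import *
np.set_printoptions(precision=4,suppress=True)
s,p,d=wsee('w4'); print(s['eef_pos'],yaw(s),s['width']); print(boxes_of('wrist','bolt_grip'))
b=cv2.imread('pics/w4.png'); cv2.imwrite('pics/w4c.png',b)
E
```

```text
[ 0.4696 -0.0563  0.1696] -0.22969107084211698 0.09368680742836949
[{'point': [202.6, 276.5], 'conf': 0.93}]
```

View pics/w4.png

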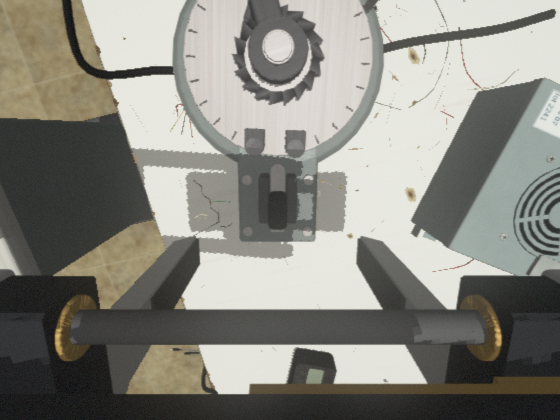

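The jaws (columns 255 and 295) are centred on the bolt nose (277), so the slot is lined up. I'll descend and grip the block.

{"method": "jog_arm", "body": {
  "steps": [
    [[0,-0.001,-0.035],[0,0,0]],
    [[0,-0.001,-0.07],[0,0,0]],
    [[0,-0.001,-0.107],[0,0,0]],
    [[0,-0.001,-0.107],[0,0,0]],
    [[0,-0.001,-0.107],[0,0,0]]
  ]
}}

```text
time_s: 11.4
eef_pos: [0.4674, -0.0555, 0.0608]
ee_rot: [0.782, 0.623, -0.002, -0.002]
force: [0.4, -0.4, 0.3]
width: 0.0938
grasp_force: 0.0
```

{"method": "jog_arm", "body": {
  "steps": [
    [[0,0,0],[0,0,0]],
    [[0,0,0],[0,0,0]],
    [[0,0,0],[0,0,0]],
    [[0,0,0],[0,0,0]],
    [[0,0,0],[0,0,0]],
    [[0,0,0],[0,0,0]],
    [[0,0,0],[0,0,0]],
    [[0,0,0],[0,0,0]],
    [[0,0,0],[0,0,0]],
    [[0,0,0],[0,0,0]],
    [[0,0,0],[0,0,0]],
    [[0,0,0],[0,0,0]]
  ],
  "fingers": 1,
  "force": 30
}}

```text
time_s: 12.4
eef_pos: [0.4694, -0.0576, 0.0623]
ee_rot: [0.783, 0.622, -0.0, -0.0]
force: [-0.1, -0.2, 0.2]
width: 0.0174
grasp_force: 0.0
```

{"method": "jog_arm", "body": {
  "steps": [
    [[0,0,0],[0,0,0]],
    [[0,0,0],[0,0,0]],
    [[0,0,0],[0,0,0]]
  ]
}}

```text
time_s: 12.65
eef_pos: [0.4689, -0.0575, 0.0623]
ee_rot: [0.783, 0.622, -0.0, -0.0]
force: [-3.2, 1.0, 1.4]
width: 0.0154
grasp_force: 30.0
```

{"method": "jog_arm", "body": {
  "steps": [
    [[0.001,0.005,0],[0,0,0]],
    [[0.0022,0.01,0],[0,0,0]],
    [[0.0034,0.015,0],[0,0,0]],
    [[0.0045,0.02,0],[0,0,0]],
    [[0.0057,0.025,0],[0,0,0]],
    [[0.0063,0.0275,0],[0,0,0]],
    [[0.0063,0.0275,0],[0,0,0]],
    [[0.0063,0.0275,0],[0,0,0]]
  ]
}}

```text
time_s: 13.32
eef_pos: [0.475, -0.032, 0.0624]
ee_rot: [0.783, 0.622, -0.002, 0.001]
force: [-5.3, -9.5, 2.2]
width: 0.0156
grasp_force: 30.0
```

```bash
python3 chk.py
```

```text
13.3167 [ 0.475  -0.032   0.0624] yaw -0.22741299447620406 lev from yaw 1.3433833323186926 from pos -1.8065652928831184 0.1048883258879251 F [-5.2575 -9.5018  2.2039] [-1.467   0.8819 -0.2023] 0.01563313680425687
```

The bolt is home: it moved 26 mm and meets a firm 10 N reaction. I'll let go, lift, and return to the lever post.

{"method": "jog_arm", "body": {
  "steps": [
    [[0,0,0],[0,0,0]],
    [[0,0,0],[0,0,0]],
    [[0,0,0],[0,0,0]],
    [[0,0,0],[0,0,0]],
    [[0,0,0.035],[0,0,0]],
    [[0,0,0.075],[0,0,0]],
    [[0,0,0.11],[0,0,0]],
    [[0.004,0.04,0.11],[0,0,0.05]],
    [[0.007,0.08,0.11],[0,0,0.1]],
    [[0.01,0.12,0.11],[0,0,0.16]],
    [[0.013,0.16,0.11],[0,0,0.22]],
    [[0.016,0.2,0.11],[0,0,0.3]]
  ],
  "fingers": 0
}}

```text
time_s: 14.32
eef_pos: [0.4918, 0.1722, 0.1729]
ee_rot: [0.68, 0.733, 0.001, 0.0]
force: [0.3, -0.8, -0.2]
width: 0.0919
grasp_force: 0.0
```

{"method": "jog_arm", "body": {
  "steps": [
    [[0,0.01,0],[0,0,0]],
    [[0,0.01,0],[0,0,0]],
    [[0,0.01,0],[0,0,0]]
  ]
}}

```text
time_s: 14.57
eef_pos: [0.4915, 0.18, 0.1722]
ee_rot: [0.681, 0.732, -0.0, 0.0]
force: [0.5, 0.3, -0.3]
width: 0.0941
grasp_force: 0.0
```

```bash
python3 chk.py
```

```text
14.5667 [0.4915 0.18   0.1722] yaw 0.0721111018508078 lev from yaw 1.6429074286457044 from pos 1.6432297205592439 0.11031904961298528 F [ 0.4783  0.3262 -0.2503] [-0.1112  0.1146  0.0346] 0.09407587501204177
```

{"method": "jog_arm", "body": {
  "steps": [
    [[0,0,-0.035],[0,0,0]],
    [[0,0,-0.07],[0,0,0]],
    [[0,0,-0.083],[0,0,0]],
    [[0,0,-0.083],[0,0,0]]
  ]
}}

```text
time_s: 14.9
eef_pos: [0.488, 0.1771, 0.0852]
ee_rot: [0.683, 0.731, -0.004, -0.003]
force: [-0.1, -0.1, 0.3]
width: 0.0937
grasp_force: 0.0
```

{"method": "jog_arm", "body": {
  "steps": [
    [[0,0,0],[0,0,0]],
    [[0,0,0],[0,0,0]],
    [[0,0,0],[0,0,0]],
    [[0,0,0],[0,0,0]],
    [[0,0,0],[0,0,0]],
    [[0,0,0],[0,0,0]],
    [[0,0,0],[0,0,0]],
    [[0,0,0],[0,0,0]],
    [[0,0,0],[0,0,0]],
    [[0,0,0],[0,0,0]],
    [[0,0,0],[0,0,0]],
    [[0,0,0],[0,0,0]]
  ],
  "fingers": 1,
  "force": 12
}}

```text
time_s: 15.9
eef_pos: [0.4917, 0.1799, 0.0894]
ee_rot: [0.682, 0.732, -0.0, -0.0]
force: [0.2, 0.4, 0.2]
width: 0.0175
grasp_force: 0.8
```

{"method": "jog_arm", "body": {
  "steps": [
    [[0,0,0],[0,0,0]],
    [[0,0,0],[0,0,0]],
    [[0,0,0],[0,0,0]]
  ]
}}

```text
time_s: 16.15
eef_pos: [0.4919, 0.18, 0.0894]
ee_rot: [0.682, 0.732, 0.0, 0.0]
force: [0.7, 0.8, -1.6]
width: 0.0158
grasp_force: 12.0
```

```bash
python3 chk.py; python3 arc.py 1.643 0.483 12| sed 's/np.float64(\([^)]*\))/\1/g'
```

```text
16.15 [0.4919 0.18   0.0894] yaw 0.07099439869944758 lev from yaw 1.6417907254943442 from pos 1.6398881554269003 0.11026427081424056 F [ 0.6906  0.8066 -1.6202] [ 0.0054 -0.1162 -0.0505] 0.01577708158124511
[[0.0106, 0.0003, 0], [0, 0, -0.097]]
[[0.0212, -0.0005, 0], [0, 0, -0.193]]
[[0.0317, -0.0023, 0], [0, 0, -0.29]]
[[0.042, -0.0051, 0], [0, 0, -0.387]]
[[0.0519, -0.0089, 0], [0, 0, -0.483]]
[[0.0614, -0.0136, 0], [0, 0, -0.58]]
[[0.0705, -0.0192, 0], [0, 0, -0.677]]
[[0.0789, -0.0257, 0], [0, 0, -0.773]]
[[0.0867, -0.0329, 0], [0, 0, -0.87]]
[[0.0937, -0.0409, 0], [0, 0, -0.967]]
[[0.1, -0.0495, 0], [0, 0, -1.063]]
[[0.1054, -0.0586, 0], [0, 0, -1.16]]
```

{"method": "jog_arm", "body": {
  "steps": [
    [[0.0106,0.0003,0],[0,0,-0.097]],
    [[0.0212,-0.0005,0],[0,0,-0.193]],
    [[0.0317,-0.0023,0],[0,0,-0.29]],
    [[0.042,-0.0051,0],[0,0,-0.387]],
    [[0.0519,-0.0089,0],[0,0,-0.483]],
    [[0.0614,-0.0136,0],[0,0,-0.58]],
    [[0.0705,-0.0192,0],[0,0,-0.677]],
    [[0.0789,-0.0257,0],[0,0,-0.773]],
    [[0.0867,-0.0329,0],[0,0,-0.87]],
    [[0.0937,-0.0409,0],[0,0,-0.967]],
    [[0.1,-0.0495,0],[0,0,-1.063]],
    [[0.1054,-0.0586,0],[0,0,-1.16]]
  ]
}}

```text
time_s: 17.15
eef_pos: [0.5964, 0.1209, 0.0894]
ee_rot: [0.972, 0.236, -0.001, -0.0]
force: [-3.3, -0.6, 3.4]
width: 0.0159
grasp_force: 12.0
```

{"method": "jog_arm", "body": {
  "steps": [
    [[0.0008,-0.0015,0],[0,0,-0.015]],
    [[0.0008,-0.0015,0],[0,0,-0.015]],
    [[0.0008,-0.0015,0],[0,0,-0.015]]
  ]
}}

```text
time_s: 17.4
eef_pos: [0.5966, 0.1203, 0.0894]
ee_rot: [0.973, 0.232, -0.001, -0.001]
force: [-4.8, 2.2, 3.4]
width: 0.0158
grasp_force: 12.0
```

```bash
python3 chk.py
```

```text
17.4 [0.5966 0.1203 0.0894] yaw -1.1033990384294745 lev from yaw 0.46739728836542205 from pos 0.47813234580623354 0.10940256649176479 F [-4.8333  2.1803  3.4471] [ 0.2665  0.8126 -0.0272] 0.015764609659909692
```

The lever is at its stop. Now I'll release it and retreat.

{"method": "jog_arm", "body": {
  "steps": [
    [[0,0,0],[0,0,0]],
    [[0,0,0],[0,0,0]],
    [[0,0,0],[0,0,0]],
    [[0,0,0],[0,0,0]],
    [[0,0,0],[0,0,0]],
    [[0,0,0.04],[0,0,0]],
    [[0,0,0.08],[0,0,0]],
    [[0,0,0.12],[0,0,0]],
    [[0,0.04,0.12],[0,0,0]],
    [[-0.01,0.08,0.12],[0,0,0]],
    [[-0.03,0.11,0.12],[0,0,0]],
    [[-0.06,0.13,0.12],[0,0,0]]
  ],
  "fingers": 0
}}

```text
time_s: 18.4
eef_pos: [0.5388, 0.2522, 0.2098]
ee_rot: [0.973, 0.231, 0.001, -0.0]
force: [-0.2, 0.3, 0.5]
width: 0.0917
grasp_force: 0.0
```

{"method": "jog_arm", "body": {
  "steps": [
    [[-0.03,0.03,0],[0,0,0]],
    [[-0.06,0.06,0],[0,0,0]],
    [[-0.09,0.09,0],[0,0,0]],
    [[-0.12,0.12,0],[0,0,0]],
    [[-0.15,0.15,0],[0,0,0]],
    [[-0.15,0.15,0],[0,0,0]],
    [[-0.15,0.15,0],[0,0,0]]
  ]
}}

```text
time_s: 18.98
eef_pos: [0.3862, 0.4014, 0.2096]
ee_rot: [0.972, 0.234, 0.0, 0.0]
force: [0.4, 0.2, -0.6]
width: 0.0942
grasp_force: 0.0
```

```bash
python3 - <<'E'
from h import *
snap('top','top5'); snap('side','side5')
q=lambda n,r0,r1,c0,c1,f: cv2.resize(cv2.imread(f'pics/{n}.png')[r0:r1,c0:c1],(f,f*(r1-r0)//(c1-c0)),interpolation=cv2.INTER_CUBIC)
cv2.imwrite('pics/c5.png',np.hstack([q('top5',185,285,220,340,400),q('side5',180,280,190,310,400)]))
E
```

```text
(no output)
```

View pics/c5.png

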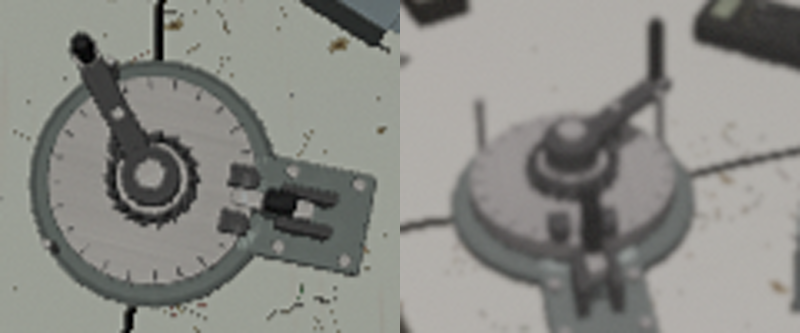

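The picture shows the bolt nose at left-crop (243,197), fully between the jaws. The lever rests at the clockwise pin (post at (82,45)) and the arm is clear.

```bash
python3 -c "
from station import *
print(hand_in())"
```

```text
the job is handed in; nothing more can be done
None
```

I handed the job in at about 19 s of the 64 s allowed: the bolt is home in the slot, the lever is back against its clockwise stop and released, and the arm is clear; no verdict came back.

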